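Unscrew the winged cap of unknown thread hand from a fume-hood gas outlet and hold it off

TASK

A hose is to go on the gas outlet that the winged cap closes: find which way that cap loosens by trying it (one of the turret's two outlets has a right-hand thread, the other the left-hand thread of fuel gas, and nothing shows which), then unscrew it until it comes free. Finish holding the cap in the gripper, still, about 5 cm above its outlet. Leave the round cap and everything else on the bench where it is.

Things in the scene. Friction and masses are not known exactly. Their poses are not given: they have to be found in the camera images.
- wing_grip (a point): Gripping point of the winged steel cap: a ribbed skirt, 44 mm in diameter, 24 mm high with its flat roof, and on the roof one upright wing through the axis, 46 mm long (this frame's x), 12 mm thick (y), 34 mm high. The point is on the axis, 10 mm below the wing's top, 24 mm above the roof, 48 mm above the skirt's edge. Screwed on: height 140 mm, wing along the turret's x. About 280 g. On either outlet.
- round_mid (a point): Middle of the other cap, on the other outlet: the same skirt, 44 mm in diameter, but with a low domed top and no wing (33 mm high in all, top at height 125 mm). To be left alone. The point lies on its axis, 15 mm above its lower edge.
- turret: Fixed twin gas turret, z up. Origin under the middle of its grey deck plate, 100 (x) by 230 (y) by 12 mm, on the bench. Two upright columns, 36 mm in diameter and 80 mm high, at y = +65 and -65 mm, each with a black needle-valve knob to -x at height 46 mm (reaching 54 mm out) and a brass outlet on top (39 mm collar to height 89 mm, then a tube of 33 mm over the thread).
- port_a (a point): Centre of the rim of the outlet at the turret's y = +65 mm, height 111 mm, under its cap. Threads: the cap's two lugs run in a two-start thread. The tightening way it meets a hard stop after about 10 deg; the loosening way it turns easily and after about 125 deg is free to be lifted straight off. Loosening is anticlockwise from above on a right-hand outlet, clockwise on a left-hand one.
- port_b (a point): Centre of the rim of the outlet at the turret's y = -65 mm, height 111 mm, under its cap. One outlet is right-handed, the other left-handed; which is which differs from start to start. While loosening, a cap has about 14 deg of play, then rises 18 mm per full turn (1.4 mm axial play). Let go part-way, it stays where it is.
- bottle_a: Loose white plastic bottle with a screw cap, 64 mm in diameter, 135 mm high, standing beyond the turret. Origin at the centre of its underside. To be left alone.
- bottle_b: Loose bottle like the first, 64 mm in diameter, 135 mm high. Origin at the centre of its underside. To be left alone.
- bottle_small: Loose small white plastic bottle, 48 mm in diameter, 95 mm high. Origin at the centre of its underside. To be left alone.
- beaker: Loose empty glass beaker, 68 mm in diameter, 90 mm high. Origin at the centre of its underside. To be left alone.
- hose_tail: Loose brass hose tail lying in front of the turret, about 62 mm long (x), 27 mm in diameter. Origin under its middle. To be left alone.
- spanner: Loose spanner lying flat, 160 mm long (x). Origin under its middle. To be left alone.
- forceps_tray: Loose shallow steel tray, 160 mm (x) by 80 mm (y) by 22 mm high, empty. Origin under its middle. To be left alone.
Not all that is in view belongs to the job. What is shaped like the part that bears wing_grip but brown, pink or red is not meant.

How it is judged (in metres and radians):
On the way, in this order (a step that is already met when the one before it is completed fails the run):
1. the winged cap has been turned more than 35 deg the loosening way, risen on its thread by 1.5 to 9 mm (angle between the x axis of wing_grip and the x axis of turret, either way round above 0.61 rad and height (world z) of wing_grip between 0.1415 and 0.149 m), for 0.2 s.
2. the winged cap has come free and is lifted clear of the outlet, in the fingers (height (world z) of wing_grip above 0.175 m and contact force between the fingers and wing_cap above 1 N), for 0.1 s.
At the end, for the whole second after the job is handed in: The fingers hold the winged cap still above its outlet (within 5 cm sideways), its lower edge 30 to about 100 mm above the rim (grip point 49 mm or more above its start, moved under 12 cm); the round cap is within 8 mm and all other loose things within 3 cm of where they started (height (world z) of wing_grip above 0.189 m and distance of wing_grip from where it was at the start of the episode below 0.12 m and (horizontal distance between wing_grip and port_a below 0.05 m or horizontal distance between wing_grip and port_b below 0.05 m) and contact force between the fingers and wing_cap above 1 N and linear speed of wing_cap below 0.03 m/s and distance of round_mid from where it was at the start of the episode below 0.008 m and distance of each of bottle_a, bottle_b, bottle_small, beaker, hose_tail, spanner, forceps_tray from where it was at the start of the episode below 0.03 m); the arm keeps its last pose, push and grip.
It fails at once if the round cap is shifted on or off its outlet (more than 8 mm) (distance of round_mid from where it was at the start of the episode above 0.008 m).
It fails at once if another loose thing on the bench is moved more than 3 cm (distance of any of bottle_a, bottle_b, bottle_small, beaker, hose_tail, spanner, forceps_tray from where it was at the start of the episode above 0.03 m).
It also fails if it takes over 54 s, if anything falls off the work surface, if the arm or the gripper's body presses on something with over 40 N, if the wrist force passes 120 N, or if a joint passes its speed limit or range.

ROBOT

A 6-joint arm with a two-finger parallel gripper is mounted at the origin on the work surface. World frame = base frame: x ahead of the robot, y to its left, z up, the work surface at z = 0. Lengths are in mm, angles in rad, forces in N, time in s.
With the tool pointing down it reaches from about 350 to 975 mm from the base axis. Payload 7.1 kg.
Tool frame: the origin (TCP) lies at the very end of the fingers, on their centre line; the grasp point (between the pads) lies 19 mm behind it; z points along the fingers, y is the line along which they close (so a half turn about z gives the same grasp; the last joint's range is limited). The gripper opens to 88 mm and grips with 3 to 60 N. Pads are 20 mm wide; open, the fingers measure 115 mm over their backs; the gripper's body (75 mm by 178 mm) begins 61 mm behind the grasp point.
Start: joints at [-1.341, 0.423, 1.63, -0, 1.089, -0.019], TCP at [153.92, -605.734, 198.675] pointing down, gripper open.
Joint ranges: [-3, 3], [-0.9, 2.11], [0.09, 2.58], [-1.31, 4.45], [0.11, 2.69], [-2.54, 2.54]. Speed limits (rad/s): [2.39, 2.39, 3.01, 3.14, 3.14, 3.14].

INTERFACE

Orientations are given as a rotation vector (axis times angle).
In Python, from workcell import ctrl gives the robot as it stands. The module is installed in compiled form; this text tells all that it offers.
- The arm moves only by the shell command python3 -m inch 'ROWS'. ROWS is JSON, a list of rows, each a list of 7 numbers: the shift along the tool's x, y, z scaled (see below), then the turn, a rotation vector about the tool's x, y, z scaled (see below), then the closure, from -1 (fully open) to 1 (shut). In form: [[tx, ty, tz, wx, wy, wz, hand], ...]. A call has 1 to 10 rows; each row is the pose to reach, as a shift and turn from the pose commanded when the call began, along the tool's axes at that moment; what a row does not reach only later rows make up. The controller multiplies each number of a shift by 0.15 m and each number of a turn by pi/4 rad. A row lasts 1/8 s, in which the tool goes at most 62.5 mm and 10.7 degrees, less where a joint would pass 70% of its speed; a pose out of reach is approached as far as the arm can. A call with a number of a shift or a turn outside -1 to 1 is refused whole. A call with a gripper value outside its range is refused whole. The fingers move at their own pace and stop on an object; the grip force is fixed at half the most. Time passes only in rows, so rows that repeat a pose let the fingers close. It gives the time, the measured TCP pose, the force, the opening and the grip force at its end, in the units of the state.
- ctrl.get_obs(): the state, without advancing time (a new reading comes with each control period).
- ctrl.get_image(name): name is "scene" or "side" or "wrist"; returns the picture (480x640x3 uint8, red, green, blue); there is no depth.
- ctrl.camera_params(name): a dict with "vfov" (degrees; the focal length in pixels is half the picture's height over the tangent of half this angle, whatever the lens; pixels are square), "cx", "cy" (the principal point, pixels), "distortion" ([k1, k2, p1, p2, k3] as OpenCV has them; the pictures are not rectified), "eye" and "attitude" of the camera in the world; the wrist camera has in their place "tool_from_camera" (4x4, takes a point from camera to tool coordinates, whose origin is the TCP and whose axes are the flange's). Camera axes: x right, y up, looking along -z (the intrinsics and any distortion apply to the point x, -y, -z); pixel columns grow to the right and rows downward; lengths in mm; the calibration is good to about 2 mm. A picture is of the moment at which its call begins: read the wrist's pose just before it. camera_params takes no time and is no camera call.
- ctrl.close_job(): hands the job in; it is judged then, once.
The state is a dict: "t": time; "qpos": joint angles; "qvel": joint speeds; "joint_torque": joint torques, N m; "ee_pos": TCP position; "orientation": TCP orientation; "ft_force": force on the tool from outside, world axes, zero at the start; "moment": the same for the moment, N m; "width": finger opening in mm; "grasp_force": force on a finger pad.
Only numpy, scipy, OpenCV 4.12 (cv2) and the standard library are available. Lean on these libraries where they do the work, as an engineer would, in place of code of your own. Each camera call takes 0.05 s, during which the arm holds its last target. There are 200 camera calls.

## Working session

There is one attempt and no reset: what is moved stays moved. The work goes in short steps, Python scripts to look and compute and a shell command to move; the robot and the scene stay as the last step left them, time stands still between calls to the robot, and variables do not carry over. Pictures are saved under pics/ and viewed, at most 10 in all, crops included, and the job is handed in when it is done.

```bash
mkdir -p pics; python3 - <<'E'
from workcell import ctrl
import cv2,numpy as np
o=ctrl.get_obs();print(o)
for n in("scene","side","wrist"):
    print(n,ctrl.camera_params(n))
    cv2.imwrite(f"pics/{n}0.png",ctrl.get_image(n)[:,:,::-1])
E
```

```text
{'t': 0.0, 'qpos': array([-1.34102613e+00,  4.23844050e-01,  1.63067652e+00, -1.34524884e-05,
        1.08859657e+00, -1.90071622e-02]), 'qvel': array([ 0.00133006,  0.00195203,  0.00192553, -0.0003436 , -0.00282351,
       -0.00087469]), 'joint_torque': array([ 1.70517782e-03, -5.44614959e+01, -2.73668164e+01,  6.44558505e-02,
        2.27422547e-02, -1.16561046e-04]), 'ee_pos': array([ 153.76990152, -605.18259056,  197.90501541]), 'orientation': array([-3.11581545e+00, -3.89593413e-01,  2.70367393e-04]), 'ft_force': array([-0.0807658 , -0.09257672,  0.11706364]), 'moment': array([-0.02374228, -0.03446955,  0.02376874]), 'grasp_force': 0.0, 'width': 88.50126775657458}
scene {'vfov': 55.6203082175891, 'cx': 316.1485922459609, 'cy': 238.80392834786184, 'distortion': array([-0.00467746,  0.        ,  0.        ,  0.        ,  0.        ]), 'eye': array([1097.37125767,  141.46968539,  814.96053204]), 'attitude': array([0.51456841, 0.63757849, 1.70156148])}
side {'vfov': 48.78381633575148, 'cx': 315.37791183702893, 'cy': 238.81809589211753, 'distortion': array([-0.09588436,  0.        ,  0.        ,  0.        ,  0.        ]), 'eye': array([ 385.00152873, -930.20495747,  918.19716867]), 'attitude': array([ 0.87101265, -0.05797495, -0.11255388])}
wrist {'vfov': 66.27935713013119, 'cx': 315.4558911026511, 'cy': 240.10809516761034, 'distortion': array([-0.03222411,  0.        ,  0.        ,  0.        ,  0.        ]), 'tool_from_camera': array([[-8.38277725e-06,  9.69593273e-01,  2.44722057e-01,
         6.71437654e+01],
       [ 9.99999877e-01,  1.29587481e-04, -4.79173700e-04,
         3.10416219e-01],
       [-4.96316511e-04,  2.44722023e-01, -9.69593154e-01,
        -1.86102020e+02],
       [ 0.00000000e+00,  0.00000000e+00,  0.00000000e+00,
         1.00000000e+00]])}
```

View pics/scene0.png

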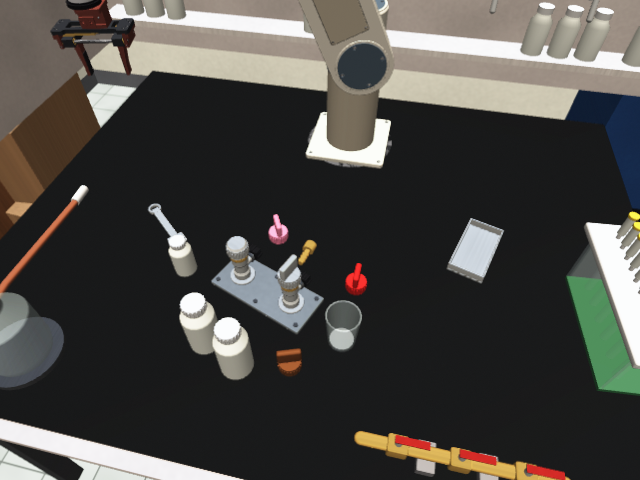

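View pics/side0.png

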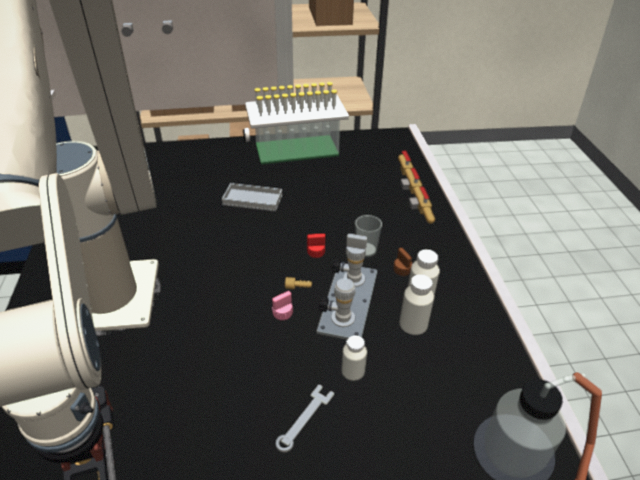

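The winged cap is at scene ~(289,270) and side ~(356,245); the round cap is at scene (238,245) and side (345,288). I'll zoom in on both.

```bash
python3 - <<'E'
import cv2,numpy as np
a=cv2.imread("pics/scene0.png")[225:335,205:335];b=cv2.imread("pics/side0.png")[225:345,305:395]
a=cv2.resize(a,None,fx=3.5,fy=3.5,interpolation=3);b=cv2.resize(b,None,fx=3.5,fy=3.5,interpolation=3)
h=max(a.shape[0],b.shape[0]);c=np.zeros((h,a.shape[1]+b.shape[1],3),np.uint8)
c[:a.shape[0],:a.shape[1]]=a;c[:b.shape[0],a.shape[1]:]=b
print(a.shape,b.shape);cv2.imwrite("pics/crop.png",c)
E
```

```text
(385, 455, 3) (420, 315, 3)
```

View pics/crop.png

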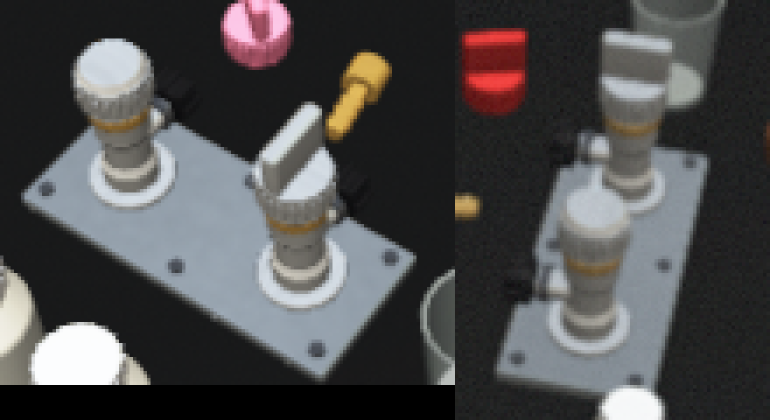

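```bash
cat > h.py <<'E'
from workcell import ctrl
import cv2,numpy as np
from scipy.spatial.transform import Rotation as R
def proj(name,P,obs=None):
    p=ctrl.camera_params(name)
    if name=="wrist":
        T=np.eye(4);T[:3,:3]=R.from_rotvec(obs['orientation']).as_matrix();T[:3,3]=obs['ee_pos'];T=T@p['tool_from_camera'];M=T[:3,:3];e=T[:3,3]
    else: M=R.from_rotvec(p['attitude']).as_matrix();e=p['eye']
    f=240/np.tan(np.radians(p['vfov'])/2)
    C=(np.atleast_2d(P)-e)@M*[1,-1,-1]
    K=np.array([[f,0,p['cx']],[0,f,p['cy']],[0,0,1.]])
    return cv2.projectPoints(C.reshape(-1,1,3),np.zeros(3),np.zeros(3),K,p['distortion'])[0].reshape(-1,2)
E
python3 - <<'E'
from h import *
from scipy.optimize import least_squares
S=[((22,196),(50,-115,12)),((322,380),(50,115,12)),((415,258),(-50,115,12)),((291,133),(0,65,150)),((112,62),(0,-65,123))]
D=[((708,152),(50,115,12)),((655,392),(50,-115,12)),((497,375),(-50,-115,12)),((637,38),(0,65,150))]
s=np.array([a for a,_ in S])/3.5+[205,225]; d=(np.array([a for a,_ in D])-[455,0])/3.5+[305,225]
Ps=np.array([b for _,b in S],float);Pd=np.array([b for _,b in D],float)
def tf(q,P): return P@R.from_euler('z',q[2]).as_matrix().T+[q[0],q[1],0]
f=lambda q:np.r_[(proj("scene",tf(q,Ps))-s).ravel(),(proj("side",tf(q,Pd))-d).ravel()]
r=least_squares(f,[500,-100,0])
print(r.x,np.degrees(r.x[2]),r.fun.reshape(-1,2).round(1))
print("wing",tf(r.x,np.array([[0,65.,140]])),"round",tf(r.x,np.array([[0,-65.,107]])))
o=ctrl.get_obs();print(R.from_rotvec(o['orientation']).as_matrix().round(3))
E
```

```text
[ 5.74793524e+02 -8.11532896e+01 -3.65530071e-01] -20.943330348697085 [[-1.2  0.1]
 [ 0.2 -0.5]
 [ 0.8 -0.9]
 [ 0.1 -0.4]
 [-0.9  0.1]
 [ 0.6 -0.1]
 [-0.5  1.2]
 [ 0.2 -2.5]
 [ 0.7 -0.8]]
wing [[598.02740989 -20.44755217 140.        ]] round [[ 551.55963839 -141.85902696  107.        ]]
[[ 0.969  0.246 -0.   ]
 [ 0.246 -0.969  0.001]
 [ 0.    -0.001 -1.   ]]
```

Turret fit: wing at about (598,-20), wing direction -21°. To leave last-joint room for both directions I need tool yaw of about 159°. I'll move above it first.

```bash

python3 -m inch '[[0.9,-0.7,-0.3,0,0,0,-1],[0.9,-0.7,-0.3,0,0,0,-1],[0.9,-0.7,-0.3,0,0,0,-1],[0.9,-0.7,-0.3,0,0,0,-1]]'
python3 -m inch '[[0.9,-0.7,0,0,0,0,-1],[0.9,-0.7,0,0,0,0,-1],[0.9,-0.7,0,0,0,0,-1],[0.9,-0.7,0,0,0,0,-1]]'
python3 -m inch '[[1,-0.8,0,0,0,0,-1],[1,-0.8,0,0,0,0,-1],[1,-0.8,0,0,0,0,-1],[1,-0.8,0,0,0,0,-1]]'
python3 -m inch '[[1,-0.83,0,0,0,0,-1],[1,-0.83,0,0,0,0,-1],[1,-0.83,0,0,0,0,-1],[1,-0.83,0,0,0,0,-1]]'
python3 -m inch '[[0,0,0,0,0,-1,-1],[0,0,0,0,0,-1,-1],[0,0,0,0,0,-1,-1],[0,0,0,0,0,-1,-1],[0,0,0,0,0,-1,-1]]'
python3 -m inch '[[0,0,0,0,0,-1,-1],[0,0,0,0,0,-1,-1],[0,0,0,0,0,-1,-1],[0,0,0,0,0,-1,-1],[0,0,0,0,0,-1,-1]]'
python3 -m inch '[[0,0,0,0,0,-1,-1],[0,0,0,0,0,-1,-1],[0,0,0,0,0,-1,-1],[0,0,0,0,0,-1,-1],[0,0,0,0,0,-1,-1]]'
python3 -m inch '[[0,0,0,0,0,-0.22,-1],[0,0,0,0,0,-0.22,-1],[0,0,0,0,0,-0.22,-1],[0,0,0,0,0,-0.22,-1]]'
python3 - <<'E'
from h import *
o=ctrl.get_obs();print(o['t'],o['ee_pos'],o['qpos'],R.from_rotvec(o['orientation']).as_matrix().round(3))
im=ctrl.get_image("wrist")[:,:,::-1].copy()
cv2.imwrite("pics/w1.png",im)
print(proj("wrist",[[598,-20.4,150]],o))
E
```

```text
t: 0.65
ee_pos: [260.7, -468.8, 244.7]
orientation: [3.116, 0.395, 0.001]
ft_force: [0.2, 0.1, 0.2]
width: 87.8
grasp_force: 0.0
t: 1.15
ee_pos: [364.9, -334.3, 243.3]
orientation: [-3.116, -0.395, 0.001]
ft_force: [0.3, -1.4, 0.3]
width: 87.7
grasp_force: 0.0
t: 1.65
ee_pos: [481.3, -181.3, 243.3]
orientation: [3.117, 0.395, 0.0]
ft_force: [-0.8, -1.0, -0.4]
width: 87.6
grasp_force: 0.0
t: 2.15
ee_pos: [596.0, -24.5, 243.1]
orientation: [3.117, 0.393, -0.0]
ft_force: [-1.1, -1.0, -0.2]
width: 87.7
grasp_force: 0.0
t: 2.78
ee_pos: [593.7, -27.5, 243.4]
orientation: [2.732, 1.55, -0.002]
ft_force: [-0.5, 0.7, -0.7]
width: 87.9
grasp_force: 0.0
t: 3.4
ee_pos: [594.1, -26.2, 243.5]
orientation: [-1.933, -2.477, 0.001]
ft_force: [-0.5, -0.0, -0.7]
width: 87.6
grasp_force: 0.0
t: 4.03
ee_pos: [594.3, -25.6, 243.6]
orientation: [-0.839, -3.027, 0.0]
ft_force: [-0.6, 0.2, 0.4]
width: 88.0
grasp_force: 0.0
t: 4.53
ee_pos: [594.4, -24.9, 243.7]
orientation: [-0.573, -3.089, 0.0]
ft_force: [0.2, -0.0, 0.3]
width: 87.9
grasp_force: 0.0
4.525 [594.4439173  -24.94474471 243.65778055] [-6.19390556e-02  3.31218259e-01  1.65740169e+00 -3.78305894e-06
  1.15299714e+00 -1.26592565e+00] [[-0.933  0.359 -0.   ]
 [ 0.359  0.933 -0.   ]
 [ 0.    -0.    -1.   ]]
[[322.47807561 236.07544306]]
```

View pics/w1.png

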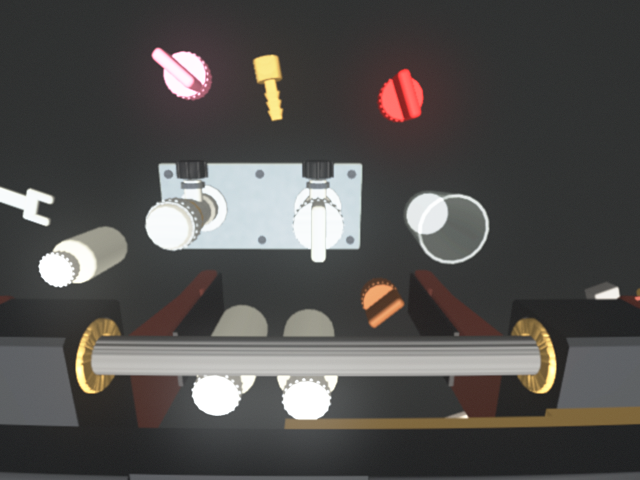

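The wing's top is at about (318,233) in the wrist picture, aligned with the tool and ~2.5 mm off in tool y. I'll descend and close.

```bash

python3 -m inch '[[0,0.018,0.3,0,0,0,-1],[0,0.018,0.6,0,0,0,-1],[0,0.018,0.81,0,0,0,-1],[0,0.018,0.81,0,0,0,-1],[0,0.018,0.81,0,0,0,-1]]'
python3 -m inch '[[0,0,0,0,0,0,0.5],[0,0,0,0,0,0,1],[0,0,0,0,0,0,1],[0,0,0,0,0,0,1],[0,0,0,0,0,0,1],[0,0,0,0,0,0,1],[0,0,0,0,0,0,1],[0,0,0,0,0,0,1]]'
python3 -c "
from h import *
o=ctrl.get_obs();print(o['moment'],o['qpos'],R.from_rotvec(o['orientation']).as_euler('xyz',True))"
```

```text
t: 5.2
ee_pos: [596.3, -22.4, 123.4]
orientation: [0.569, 3.088, 0.0]
ft_force: [-0.0, -0.1, 0.3]
width: 87.8
grasp_force: 0.0
t: 6.2
ee_pos: [595.4, -22.4, 122.2]
orientation: [-0.568, -3.09, 0.0]
ft_force: [-0.2, -0.9, 0.7]
width: 11.8
grasp_force: 30.4
[-0.17707288 -0.10221793  0.05743036] [-5.75297491e-02  4.76818925e-01  1.74909566e+00 -1.19312434e-04
  9.15746968e-01 -1.26446274e+00] [-1.79993641e+02 -2.12940225e-03  1.59156331e+02]
```

```bash
cat > m.py <<'E'
from h import *
o=ctrl.get_obs();print('moment',o['moment'].round(2),'F',o['ft_force'].round(1),'yaw',R.from_rotvec(o['orientation']).as_euler('xyz',True)[2].round(1),'q6',o['qpos'][5].round(2),'w',o['width'].round(1),'z',o['ee_pos'].round(1),'t',o['t'])
E
python3 -m inch '[[0,0,0,0,0,0.1,1],[0,0,0,0,0,0.18,1],[0,0,0,0,0,0.18,1]]' >/dev/null; python3 m.py
python3 -m inch '[[0,0,0,0,0,0.07,1],[0,0,0,0,0,0.14,1],[0,0,0,0,0,0.14,1]]'>/dev/null; python3 m.py
```

```text
Traceback (most recent call last):
  File "m.py", line 2, in <module>
    o=ctrl.get_obs();print('moment',o['moment'].round(2),'F',o['ft_force'].round(1),'yaw',R.from_rotvec(o['orientation']).as_euler('xyz',True)[2].round(1),'q6',o['qpos'][5].round(2),'w',o['width'].round(1),'z',o['ee_pos'].round(1),'t',o['t'])
                                                                                                                                                                                          ^^^^^^^^^^^^^^^^
AttributeError: 'float' object has no attribute 'round'
Traceback (most recent call last):
  File "m.py", line 2, in <module>
    o=ctrl.get_obs();print('moment',o['moment'].round(2),'F',o['ft_force'].round(1),'yaw',R.from_rotvec(o['orientation']).as_euler('xyz',True)[2].round(1),'q6',o['qpos'][5].round(2),'w',o['width'].round(1),'z',o['ee_pos'].round(1),'t',o['t'])
                                                                                                                                                                                          ^^^^^^^^^^^^^^^^
AttributeError: 'float' object has no attribute 'round'
```

```bash
sed -i "s/o\['width'\].round(1)/o['width']/" m.py; python3 m.py
python3 -m inch '[[0,0,0,0,0,0.08,1],[0,0,0,0,0,0.08,1],[0,0,0,0,0,0.08,1]]'>/dev/null; python3 m.py
```

```text
moment [0.26 0.12 0.5 ] F [-1.9  0.9  1.2] yaw 144.9 q6 -1.02 w 11.423522988231749 z [595.1 -22.3 122.1] t 6.95
moment [0.16 0.18 0.73] F [-2.4  0.6  1.4] yaw 141.3 q6 -0.95 w 12.110167909495003 z [595.1 -22.3 122.1] t 7.325
```

The torque rises with the clockwise turn, which suggests the stop. I'll compare with the other way.

```bash

python3 -m inch '[[0,0,0,0,0,-0.2,1],[0,0,0,0,0,-0.4,1],[0,0,0,0,0,-0.4,1],[0,0,0,0,0,-0.4,1]]' >/dev/null; python3 m.py
python3 -m inch '[[0,0,0,0,0,-0.15,1],[0,0,0,0,0,-0.3,1],[0,0,0,0,0,-0.3,1]]'>/dev/null; python3 m.py
python3 -m inch '[[0,0,0,0,0,-0.1,1],[0,0,0,0,0,-0.2,1],[0,0,0,0,0,-0.2,1]]'>/dev/null; python3 m.py
```

```text
moment [ 0.15 -0.27 -0.01] F [ 0.2  0.2 -1.7] yaw 159.0 q6 -1.26 w 11.23759002779457 z [595.7 -22.4 122.1] t 7.825
moment [ 0.17 -0.2  -0.02] F [ 0.6  0.5 -1.1] yaw 172.5 q6 -1.5 w 12.000972441376456 z [595.5 -22.4 122.1] t 8.2
moment [ 0.12 -0.07 -0.  ] F [0.3 0.6 0.3] yaw -178.6 q6 -1.65 w 11.528450613855542 z [595.5 -22.4 122.3] t 8.575
```

Anticlockwise turns freely, so that's the loosening direction. I'll continue with a small lift, then regrip with a half turn.

```bash

python3 -m inch '[[0,0,-0.004,0,0,-0.2,1],[0,0,-0.008,0,0,-0.4,1],[0,0,-0.011,0,0,-0.6,1],[0,0,-0.014,0,0,-0.8,1],[0,0,-0.018,0,0,-0.9,1],[0,0,-0.018,0,0,-0.9,1],[0,0,-0.018,0,0,-0.9,1],[0,0,-0.018,0,0,-0.9,1]]' >/dev/null; python3 m.py
python3 - <<'E'
from h import *
a=ctrl.get_image("scene")[225:335,205:335,::-1];b=ctrl.get_image("side")[225:345,305:395,::-1]
c=np.zeros((420,770,3),np.uint8)
c[:385,:455]=cv2.resize(a,None,fx=3.5,fy=3.5,interpolation=3);c[:,455:]=cv2.resize(b,None,fx=3.5,fy=3.5,interpolation=3)
cv2.imwrite("pics/crop2.png",c)
E
```

```text
moment [ 0.04 -0.1   0.  ] F [-0.2 -0.7 -2.5] yaw -137.9 q6 -2.36 w 11.396498555105866 z [595.3 -22.4 124.7] t 9.575
```

View pics/crop2.png

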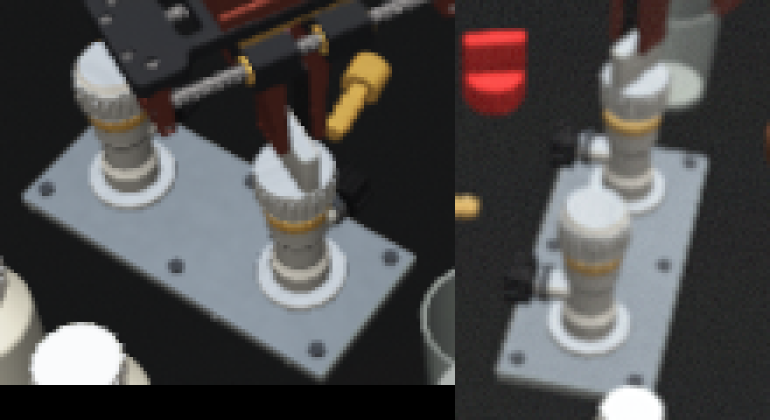

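The cap followed the fingers (wing turned ~60°). I'll open, half-turn back and regrip.

```bash

python3 -m inch '[[0,0,0,0,0,0,-0.6],[0,0,0,0,0,0,-0.6],[0,0,0,0,0,0,-0.6],[0,0,0,0,0,0,-0.6],[0,0,0,0,0,0,-0.6],[0,0,0,0,0,0,-0.6]]'
python3 -m inch '[[0,0,0,0,0,1,-0.6],[0,0,0,0,0,1,-0.6],[0,0,0,0,0,1,-0.6],[0,0,0,0,0,1,-0.6],[0,0,0,0,0,1,-0.6]]' >/dev/null; python3 m.py
python3 -m inch '[[0,0,0,0,0,1,-0.6],[0,0,0,0,0,1,-0.6],[0,0,0,0,0,1,-0.6],[0,0,0,0,0,1,-0.6],[0,0,0,0,0,1,-0.6]]' >/dev/null; python3 m.py
python3 -m inch '[[0,0,0,0,0,1,-0.6],[0,0,0,0,0,1,-0.6],[0,0,0,0,0,1,-0.6],[0,0,0,0,0,1,-0.6],[0,0,0,0,0,1,-0.6]]' >/dev/null; python3 m.py
python3 -m inch '[[0,0,0,0,0,1,-0.6],[0,0,0,0,0,1,-0.6],[0,0,0,0,0,1,-0.6],[0,0,0,0,0,1,-0.6],[0,0,0,0,0,1,-0.6],[0,0,0,0,0,1,-0.6]]' >/dev/null; python3 m.py
python3 -m inch '[[0,0,0,0,0,0,1],[0,0,0,0,0,0,1],[0,0,0,0,0,0,1],[0,0,0,0,0,0,1],[0,0,0,0,0,0,1],[0,0,0,0,0,0,1],[0,0,0,0,0,0,1]]'; python3 m.py
```

```text
t: 10.42
ee_pos: [595.4, -22.3, 124.9]
orientation: [-1.13, 2.931, 0.0]
ft_force: [-1.2, 0.2, 0.0]
width: 67.6
grasp_force: 0.0
moment [ 0.   -0.18 -0.03] F [-0.3  0.2  0.4] yaw 177.1 q6 -1.58 w 70.33339338990314 z [595.4 -22.4 124.9] t 11.05
moment [-0.04 -0.16  0.01] F [-0.1  0.6 -0.2] yaw 132.3 q6 -0.8 w 70.14664243768128 z [595.4 -22.4 124.9] t 11.675
moment [-0.06 -0.06 -0.01] F [-0.6  0.3  0.5] yaw 87.3 q6 -0.01 w 70.48171685465901 z [595.4 -22.4 124.9] t 12.3
moment [ 0.01 -0.02 -0.03] F [0.4 0.  0.6] yaw 42.4 q6 0.77 w 70.33846228708896 z [595.4 -22.3 124.9] t 13.05
t: 13.92
ee_pos: [595.5, -22.4, 124.9]
orientation: [2.931, 1.13, 0.0]
ft_force: [-0.3, 0.1, 0.3]
width: 11.6
grasp_force: 30.0
moment [-0.03 -0.02 -0.02] F [-0.3  0.1  0.3] yaw 42.2 q6 0.78 w 11.620419188263662 z [595.5 -22.4 124.9] t 13.925
```

```bash

python3 -m inch '[[0,0,-0.003,0,0,-0.2,1],[0,0,-0.006,0,0,-0.4,1],[0,0,-0.009,0,0,-0.6,1],[0,0,-0.012,0,0,-0.8,1],[0,0,-0.014,0,0,-0.9,1],[0,0,-0.014,0,0,-0.9,1],[0,0,-0.014,0,0,-0.9,1]]' >/dev/null; python3 m.py
python3 -m inch '[[0,0,-0.003,0,0,-0.2,1],[0,0,-0.006,0,0,-0.4,1],[0,0,-0.009,0,0,-0.6,1],[0,0,-0.012,0,0,-0.8,1],[0,0,-0.014,0,0,-0.9,1],[0,0,-0.014,0,0,-0.9,1],[0,0,-0.014,0,0,-0.9,1]]' >/dev/null; python3 m.py
python3 -m inch '[[0,0,-0.01,0,0,0,1],[0,0,-0.02,0,0,0,1],[0,0,-0.02,0,0,0,1]]' >/dev/null; python3 m.py
```

```text
moment [-0.06 -0.02  0.01] F [-1.6  0.7  0. ] yaw 82.6 q6 0.07 w 11.513720796683701 z [595.3 -22.3 126.9] t 14.8
moment [-0.19  0.15 -0.03] F [-1.1 -1.3  0.6] yaw 123.0 q6 -0.63 w 11.376651979018348 z [595.3 -22.4 129.1] t 15.675
moment [-0.16 -0.05 -0.02] F [-0.1 -0.8 -3. ] yaw 123.1 q6 -0.64 w 11.234829061998724 z [595.3 -22.3 132. ] t 16.05
```

The force of -3 N is the cap's own weight, so it is free. I'll lift.

```bash

python3 -m inch '[[0,0,-0.03,0,0,0,1],[0,0,-0.06,0,0,0,1],[0,0,-0.09,0,0,0,1],[0,0,-0.09,0,0,0,1]]' >/dev/null; python3 m.py
python3 -m inch '[[0,0,-0.06,0,0,0,1],[0,0,-0.12,0,0,0,1],[0,0,-0.18,0,0,0,1],[0,0,-0.23,0,0,0,1],[0,0,-0.23,0,0,0,1],[0,0,-0.23,0,0,0,1],[0,0,-0.23,0,0,0,1],[0,0,-0.23,0,0,0,1]]' ; python3 m.py
python3 - <<'E'
from h import *
a=ctrl.get_image("scene")[205:335,205:335,::-1];b=ctrl.get_image("side")[205:345,305:395,::-1]
c=np.zeros((490,770,3),np.uint8)
c[:455,:455]=cv2.resize(a,None,fx=3.5,fy=3.5,interpolation=3);c[:,455:]=cv2.resize(b,None,fx=3.5,fy=3.5,interpolation=3)
cv2.imwrite("pics/crop3.png",c)
print(proj("scene",[[596,-22,174-28],[596,-22,111]]),proj("side",[[596,-22,146],[596,-22,111]]))
E
```

```text
moment [-0.04 -0.08  0.08] F [-0.1  0.  -2.7] yaw 123.2 q6 -0.64 w 11.682867424022824 z [595.8 -22.3 146.2] t 16.55
t: 17.55
ee_pos: [595.2, -22.3, 179.7]
orientation: [-1.495, -2.762, 0.0]
ft_force: [-0.2, -0.5, -3.1]
width: 11.1
grasp_force: 30.0
moment [-0.02 -0.18 -0.02] F [-0.2 -0.5 -3.1] yaw 123.2 q6 -0.64 w 11.121099674158922 z [595.2 -22.3 179.7] t 17.55
[[287.82565648 262.91653482]
 [288.65172683 274.16142634]] [[356.86606577 236.90289428]
 [356.03348162 248.47119779]]
```

View pics/crop3.png

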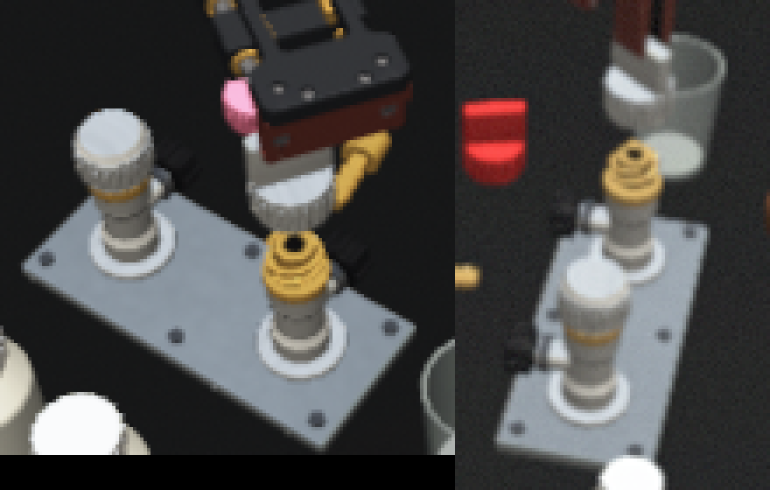

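The cap is clear of its outlet and held at grip height ~197 mm, with the round cap untouched. I'll hand in.

```bash
python3 -c "
from workcell import ctrl
print(ctrl.close_job())"
```

```text
the job is handed in; nothing more can be done
None
```

The winged cap's outlet (`port_a`) has a right-hand thread: I unscrewed the cap anticlockwise, it is held still about 5 cm above the outlet, the round cap looks unmoved in the last pictures, and the job is handed in (no verdict was returned).

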